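# Bring the lidded pot to the front of the condiment carousel

### The arm

A 7-joint arm with a two-finger parallel gripper is mounted at the origin on the work surface. World frame = base frame: x ahead of the robot, y to its left, z up, the work surface at z = 0. Lengths are in m, angles in rad, forces in N, time in s.
With the tool pointing down it reaches from about 0.4 to 0.85 m from the base axis. Payload 10.4 kg.
Tool frame: the origin (TCP) lies at the very end of the fingers, on their centre line; the grasp point (between the pads) lies 19 mm behind it (manip.grip_point_offset is the distance from the TCP to the grasp point, in m); z points along the fingers, y is the line along which they close (so a half turn about z gives the same grasp; the last joint's range is limited). The gripper opens to 85 mm and grips with 20 to 120 N. Pads are 22 mm wide; open, the fingers measure 114 mm over their backs; the gripper's body (76 mm by 85 mm) begins 54 mm behind the grasp point. The pads swing forward as they close: fully open they stand 13 mm farther back than shut.
Start: joints at [1.157, 0.332, -0.065, 1.46, 0.022, 1.35, -0.088], TCP at [0.238, -0.578, 0.207] pointing down, gripper open.
Joint ranges: [-2.6, 2.6], [-0.5, 2.12], [-1.47, 1.34], [0.16, 2.42], [-1.27, 4.41], [0.06, 2.06], [-2.6, 2.6]. Speed limits (rad/s): [2.22, 2.22, 2.79, 2.79, 3.14, 3.14, 3.14].

### API

Orientations are given as a unit quaternion [x, y, z, w].
In Python, from workcell import manip gives the robot as it stands. The module is installed in compiled form; this text tells all that it offers.
- The arm moves only by the shell command python3 -m inch 'ROWS' [OPENING] [FORCE]. ROWS is JSON, a list of rows, each a list of 2 entries, a list of its own where there are three numbers: the shift along the tool's x, y, z each as a share of 0.08 m, from -1 to 1, then the turn, a rotation vector about the tool's x, y, z each as a share of 45 degrees, from -1 to 1. A call has exactly 10 rows; each row is the pose to reach, as a shift and turn from the pose commanded when the call began, along the tool's axes at that moment; what a row does not reach only later rows make up. A row lasts 1/10 s, in which the tool goes at most 50 mm and 8.59 degrees, less where a joint would pass 70% of its speed; a pose out of reach is approached as far as the arm can. A call with a number of a shift or a turn outside -1 to 1 is refused whole. A call with a gripper value outside its range is refused whole. OPENING is the opening, from 0 (shut) to 1 (fully open), set as the call begins (- or left out, the last holds). The fingers move at their own pace and stop on an object; FORCE is the grip in N (left out, the last holds). Time passes only in rows, so rows that repeat a pose let the fingers close, or fill a call up. It gives the time, the measured TCP pose, the force, the opening and the grip force at its end, in the units of the state.
- manip.get_obs(): the state, without advancing time (a new reading comes with each control period).
- manip.camera(name): name is "scene" or "top" or "wrist"; returns the picture (480x640x3 uint8, red, green, blue); there is no depth.
- manip.camera_params(name): a dict with "fov_y" (degrees; the focal length in pixels is half the picture's height over the tangent of half this angle, whatever the lens; pixels are square), "cx", "cy" (the principal point, pixels), "k1" (the pictures are not rectified: a ray, as slopes to the right and down, at radius r is drawn at 1 + k1 r^2 times it, then the intrinsics apply), "camera_from_world" (4x4, takes a point from world to camera coordinates); the wrist camera has in their place "T_tool_cam" (4x4, takes a point from camera to tool coordinates, whose origin is the TCP and whose axes are the flange's). Camera axes: x right, y up, looking along -z (the intrinsics and any distortion apply to the point x, -y, -z); pixel columns grow to the right and rows downward; lengths in m; the calibration is good to about 2 mm. A picture is of the moment at which its call begins: read the wrist's pose just before it. camera_params takes no time and is no camera call.
- manip.hand_in(): hands the job in; it is judged then, once.
The state is a dict: "clock": time; "joint_pos": joint angles; "joint_velocities": joint speeds; "tau": joint torques, N m; "position": TCP position; "ee_rot": TCP orientation; "ft_force": force on the tool from outside, world axes, zero at the start; "torque": the same for the moment, N m; "grip_width": opening from 0.0 (shut) to 1.0 (fully open); "grasp_force": force on a finger pad.
Only numpy, scipy, OpenCV 4.12 (cv2) and the standard library are available. Lean on these libraries where they do the work, as an engineer would, in place of code of your own. Each camera call takes 0.05 s, during which the arm holds its last target. There are 200 camera calls.

### The job

On the prep table stands a condiment carousel with four small white pots. Turn its turntable, pushing against the upright pegs on the rim, until the lidded pot with the ball knob stands at the front, in line with the flat black pointer of the foot. Do not touch that pot itself or let it tip, and leave it standing still on the turntable.

Things in the scene. Friction and masses are not known exactly. Their poses are not given: they have to be found in the camera images.
- carousel: Fixed black foot of the carousel, with a flat black pointer lying on the table. Origin on the turning axis at table height, z up; the pointer runs along its own -x (the front, within 25 degrees of straight towards the robot), 30 mm wide, 10 mm high, tip 222 mm from the axis.
- turntable (a joint): Angle of the dark steel turntable on the foot (rad, grows anticlockwise from above, may start anywhere). 290 mm across, flat top 40 mm above the table. Turns either way with a light drag (about 1.5 N at the pegs) and stops where it is left. Four white pots stand loose on it, at most 56 mm tall, all within 115 mm of the axis.
- rim_peg (a point): Middle of the top of one of the turntable's four equal upright steel pegs, to push against: 16 mm thick, 35 mm tall (40 to 75 mm above the table), centred 135 mm from the axis, 10 mm inside the rim. The other three stand 90, 180 and 270 degrees further round; between pegs the rim is empty.
- lidded_pot: The pot to bring to the front: round white ceramic, 54 mm across, 56 mm tall, low lid with a 16 mm ball knob. Origin at the centre of its underside, z up. Stands loose about 72 mm from the turning axis and rides with the turntable. The other white pots: an open round cup, an open square tub, a tapered one with a black disc on its flat top.
Things that resemble listed ones, but are neither listed nor needed, are in the scene too. What is shaped like the lidded_pot but green or pink is not meant.

How it is judged:
At the end, for the whole second after the job is handed in: The turntable has been turned (the peg is more than 50 mm from where it began), and the lidded pot stands upright (within 8 degrees) and still on it, 45 to 105 mm in front of the turning axis and within 19 mm either side of the pointer's centre line (y of lidded_pot in the frame of carousel between -0.019 and 0.019 m and x of lidded_pot in the frame of carousel between -0.105 and -0.045 m and z of lidded_pot in the frame of carousel between 0.034 and 0.046 m and angle between lidded_pot's own z axis and vertical below 0.15 rad and linear speed of lidded_pot below 0.01 m/s and distance of rim_peg from where it was at the start of the episode above 0.05 m); the robot touches nothing.
It fails at once if the robot touches the lidded pot (contact force between any of the fingers, the arm and lidded_pot above 0.5 N).
It fails at once if the lidded pot tips over (angle between lidded_pot's own z axis and vertical above 0.35 rad).
It also fails if it takes over 48 s, if anything falls off the work surface, if the arm or the gripper's body presses on something with over 40 N, if the wrist force passes 120 N, or if a joint passes its speed limit or range.

## Working session

There is one attempt and no reset: what is moved stays moved. The work goes in short steps, Python scripts to look and compute and a shell command to move; the robot and the scene stay as the last step left them, time stands still between calls to the robot, and variables do not carry over. Pictures are saved under pics/ and viewed, at most 10 in all, crops included, and the job is handed in when it is done.

```bash
mkdir -p pics; python3 - <<'E'
from workcell import manip
import cv2
o=manip.get_obs();print(o)
for n in("top","scene"):
    cv2.imwrite(f"pics/{n}0.png",manip.camera(n)[:,:,::-1]);print(n,manip.camera_params(n))
E
```

```text
{'clock': 0.0, 'joint_pos': array([ 1.15740877,  0.33285577, -0.06469462,  1.46094197,  0.02163189,
        1.34988471, -0.08851451]), 'joint_velocities': array([ 0.0016124 ,  0.00189834, -0.00141918,  0.00135058,  0.00149988,
        0.0015838 , -0.00148003]), 'tau': array([-3.87583077e-04, -6.25445437e+01,  4.88753035e-02, -3.91600800e+01,
        1.60992489e-02,  9.96892661e-03,  5.70708025e-06]), 'position': array([ 0.23789966, -0.57751602,  0.20622569]), 'ee_rot': array([ 9.80970237e-01,  1.94156917e-01, -1.82705268e-04, -6.72328412e-04]), 'ft_force': array([-0.40375118,  0.11439797, -0.34757118]), 'torque': array([-0.02231635, -0.01514419,  0.02195887]), 'grasp_force': 0.0, 'grip_width': 1.001259557381119}
top {'fov_y': 43.69920840228884, 'cx': 330.2730452010978, 'cy': 233.7444376886293, 'k1': -0.11152590182593727, 'camera_from_world': array([[-0.03557432, -0.99936316, -0.00278418, -0.05027767],
       [ 0.97095794, -0.03522246,  0.23664333, -0.53985593],
       [-0.23659069,  0.00571511,  0.9715926 , -1.02215679],
       [ 0.        ,  0.        ,  0.        ,  1.        ]])}
scene {'fov_y': 48.30522952041524, 'cx': 317.1840951748698, 'cy': 234.8392128069266, 'k1': 0.039353770630782714, 'camera_from_world': array([[-0.57161191,  0.82049122,  0.00734675,  0.36035503],
       [-0.65193813, -0.45958639,  0.60312273,  0.27093191],
       [ 0.49823337,  0.33996251,  0.79761457, -1.19127626],
       [ 0.        ,  0.        ,  0.        ,  1.        ]])}
```

View pics/top0.png

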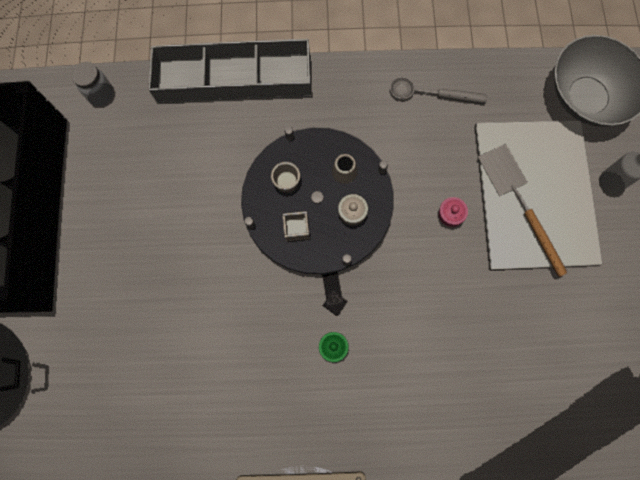

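View pics/scene0.png

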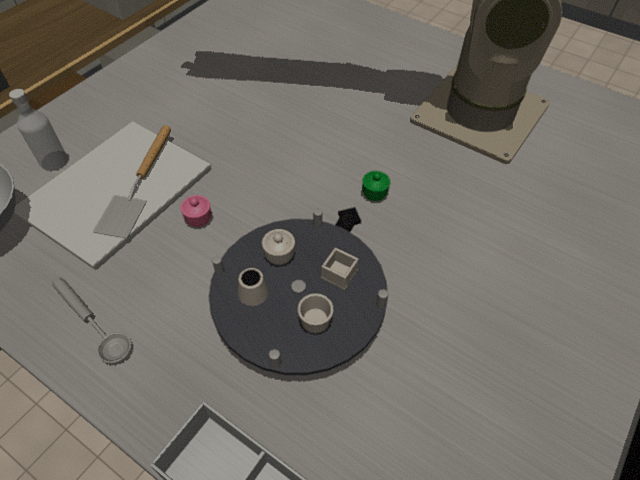

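The top view shows the axis cap at (317,197), the lidded pot with its knob at about (353,207), and pegs at (289,133), (383,166), (347,259) and (249,222). The pointer tip is near (335,312). The green and pink decoys stand on the table, off the carousel.

```bash
cat > h.py <<'E'
from workcell import manip
import numpy as np, cv2
def ray(n,uv,z):
    p=manip.camera_params(n);f=240/np.tan(np.radians(p["fov_y"]/2))
    K=np.array([[f,0,p["cx"]],[0,f,p["cy"]],[0,0,1.]])
    s=cv2.undistortPoints(np.array([[uv]],float),K,np.array([p["k1"],0,0,0.]))[0,0]
    T=p["camera_from_world"];R=T[:3,:3];c=-R.T@T[:3,3]
    d=R.T@np.array([s[0],-s[1],-1]);return (c+d*(z-c[2])/d[2])[:2]
E
python3 - <<'E'
from h import *
pg=[ray("top",u,.073) for u in[(289,132),(383,165),(347,259),(249,221)]]
c=np.mean(pg,0);print("axis",c)
def pol(n,q,c=c):
    d=q-c;print(n,q.round(4),"r",np.linalg.norm(d).round(4),"ang",np.degrees(np.arctan2(d[1],d[0])).round(1))
for q in pg:pol("peg",q)
pol("knob",ray("top",(353,206.5),.05))
pol("tip",ray("top",(335,313),.005))
pol("ptr root",ray("top",(331,276),.005))
pgs=[ray("scene",u,.074) for u in[(318,213),(217,261),(274,355),(383,294)]]
cs=np.mean(pgs,0);print(cs)
for q in pgs:pol("peg s",q,cs)
pol("knob s",ray("scene",(278,237),.05),cs)
pol("tip s",ray("scene",(349,209),.005),cs)
im=manip.camera("top")
cv2.imwrite("pics/crop0.png",cv2.resize(im[110:330,220:420,::-1],(545,600),interpolation=cv2.INTER_CUBIC))
E
```

```text
axis [ 0.61315303 -0.04790401]
peg [0.736  0.0012] r 0.1323 ang 21.8
peg [ 0.6635 -0.1721] r 0.134 ang -67.9
peg [ 0.4883 -0.0977] r 0.1345 ang -158.2
peg [0.5648 0.077 ] r 0.134 ang 111.1
knob [ 0.5919 -0.1139] r 0.0693 ang -107.8
tip [ 0.4001 -0.0734] r 0.2145 ang -173.2
ptr root [ 0.4702 -0.0684] r 0.1444 ang -171.8
[ 0.61802155 -0.04556814]
peg s [ 0.4932 -0.0946] r 0.1341 ang -158.6
peg s [ 0.6679 -0.1698] r 0.1339 ang -68.1
peg s [0.7432 0.0032] r 0.1344 ang 21.3
peg s [0.5678 0.0788] r 0.1342 ang 112.0
knob s [ 0.5601 -0.1313] r 0.1035 ang -124.1
tip s [ 0.4044 -0.0841] r 0.2171 ang -169.8
```

View pics/crop0.png

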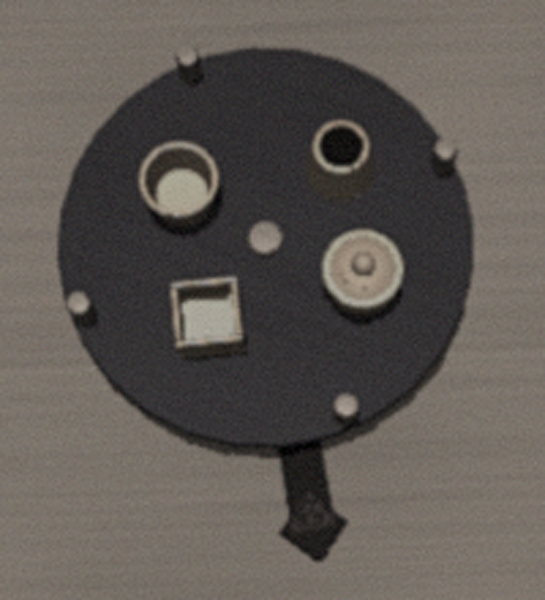

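```bash
python3 - <<'E'
from h import *
c=np.array([.6155,-.0467])
def pol(n,q,c=c):
    d=q-c;print(n,q.round(4),"r",np.linalg.norm(d).round(4),"ang",np.degrees(np.arctan2(d[1],d[0])).round(1))
ct=np.array([.6131,-.0479]);cs=np.array([.6180,-.0456])
pol("knob",ray("top",(353.1,206.5),.090),ct)
pol("tip",ray("top",(337.4,315.4),.005),ct)
pol("root",ray("top",(330.7,274.3),.01),ct)
pol("tip s",ray("scene",(355,210),.005),cs)
pol("knob s",ray("scene",(278,237),.090),cs)
pol("cap t",ray("top",(317.2,197),.04),ct)
pol("cap s",ray("scene",(298.5,286),.04),cs)
E
```

```text
knob [ 0.5803 -0.1122] r 0.0722 ang -117.0
tip [ 0.3955 -0.0777] r 0.2196 ang -172.2
root [ 0.4726 -0.068 ] r 0.1419 ang -171.9
tip s [ 0.3999 -0.0734] r 0.2199 ang -172.7
knob s [ 0.5827 -0.1114] r 0.0746 ang -118.2
cap t [ 0.616  -0.0477] r 0.0029 ang 4.9
cap s [ 0.6143 -0.0486] r 0.0047 ang -141.1
```

```bash
python3 - <<'E'
from h import *
im=manip.camera("scene")
cv2.imwrite("pics/crop1.png",cv2.resize(im[190:370,190:400,::-1],(700,600),interpolation=cv2.INTER_CUBIC))
E
```

```text
(no output)
```

View pics/crop1.png

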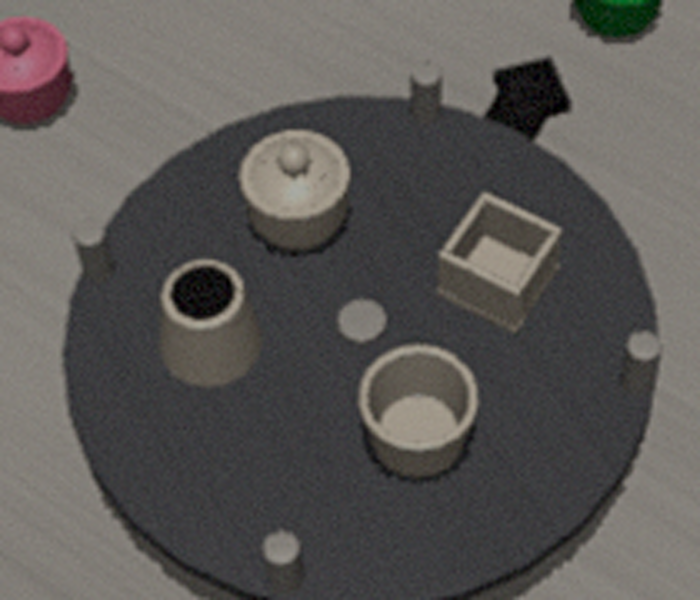

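The two views agree. The axis is at about (0.6155, -0.0467), the pot at about -117.5° and the pointer at about -172.4°, so the turntable needs about 55° clockwise. I'll push the front-right peg (-158°) towards +y with the fingers shut, first travelling high to about (0.506, -0.138).

```bash

for i in 1 2 3 4 5; do python3 -m inch '[[[0.1,-0.073,0],[0,0,0]],[[0.2,-0.146,0],[0,0,0]],[[0.3,-0.219,0],[0,0,0]],[[0.4,-0.292,0],[0,0,0]],[[0.5,-0.365,0],[0,0,0]],[[0.6,-0.438,0],[0,0,0]],[[0.7,-0.511,0],[0,0,0]],[[0.8,-0.584,0],[0,0,0]],[[0.9,-0.657,0],[0,0,0]],[[1,-0.73,0],[0,0,0]]]' 0 20 | tail -3; done
python3 -c "
from h import *
o=manip.get_obs();print(o)
from scipy.spatial.transform import Rotation as R
r=R.from_quat(o['ee_rot'])
for t in([.506,-.138,.05],[.484,-.02,.05]):print(r.inv().apply(np.array(t)-o['position'])/.08)
print(r.as_matrix())"
```

```text
ft_force: [0.4, 0.1, 0.8]
grip_width: 0.002
grasp_force: 0.0
ft_force: [0.4, 0.3, -0.0]
grip_width: 0.001
grasp_force: 0.0
ft_force: [1.0, 0.1, 0.5]
grip_width: 0.002
grasp_force: 0.0
ft_force: [-0.7, 0.4, -0.2]
grip_width: 0.002
grasp_force: 0.0
ft_force: [0.1, -0.4, 0.1]
grip_width: 0.0
grasp_force: 0.0
{'clock': 5.2, 'joint_pos': array([ 0.62684126,  0.13162893, -0.4468022 ,  1.71486625,  0.05884056,
        1.30820713, -1.01184654]), 'joint_velocities': array([-0.12496437,  0.06077249, -0.07551105, -0.05717736,  0.03541297,
        0.00917295, -0.20782088]), 'tau': array([ 9.95655879e-01, -4.58861446e+01, -1.65351480e+00, -3.84372854e+01,
       -6.88735186e-02, -6.28219233e-03,  4.37879171e-01]), 'position': array([ 0.49715463, -0.15484333,  0.20702337]), 'ee_rot': array([9.80968324e-01, 1.94167818e-01, 4.01852506e-05, 5.91970978e-05]), 'ft_force': array([ 0.0827788 , -0.42789139,  0.12752679]), 'torque': array([0.01675848, 0.03557605, 0.05417348]), 'grasp_force': 0.0, 'grip_width': 0.00010248462567625061}
[ 0.18232528 -0.1528049   1.96278222]
[ 0.48995473 -1.62134639  1.96260593]
[[ 9.24597714e-01  3.80944954e-01  1.01829258e-04]
 [ 3.80944963e-01 -9.24597710e-01 -1.00535591e-04]
 [ 5.58525732e-05  1.31746321e-04 -9.99999990e-01]]
```

```bash
python3 -m inch '[[[0.08,-0.07,0.1],[0,0,0]],[[0.15,-0.12,0.2],[0,0,0]],[[0.15,-0.12,0.3],[0,0,0]],[[0.15,-0.12,0.4],[0,0,0]],[[0.15,-0.12,0.5],[0,0,0]],[[0.15,-0.12,0.6],[0,0,0]],[[0.15,-0.12,0.7],[0,0,0]],[[0.15,-0.12,0.8],[0,0,0]],[[0.15,-0.12,0.9],[0,0,0]],[[0.15,-0.12,0.9],[0,0,0]]]'
python3 - <<'E'
from h import *
a=manip.camera("scene");b=manip.camera("top")
z=np.hstack([cv2.resize(a[150:390,190:410],(400,436)),cv2.resize(b[110:330,220:420],(396,436))])
cv2.imwrite("pics/chk1.png",z[:,:,::-1])
E
```

```text
clock: 6.2
position: [0.5035, -0.142, 0.1337]
ee_rot: [0.981, 0.194, -0.001, -0.0]
ft_force: [-0.3, 0.3, -0.6]
grip_width: -0.004
grasp_force: 0.0
```

View pics/chk1.png

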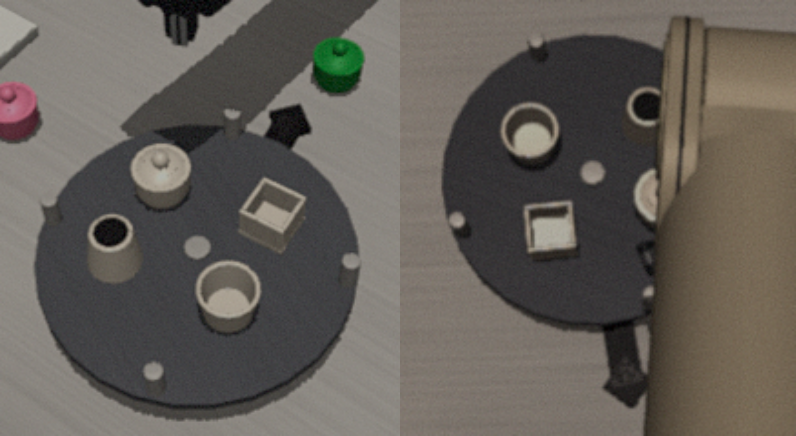

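The fingers are at scene-crop (178,35), outside the rim, clear of the pot and behind the peg at (232,120). Next I'll descend and push part of the way.

```bash
python3 -m inch '[[[0,0,0.12],[0,0,0]],[[0,0,0.24],[0,0,0]],[[0,0,0.36],[0,0,0]],[[0,0,0.48],[0,0,0]],[[0,0,0.6],[0,0,0]],[[0,0,0.72],[0,0,0]],[[0,0,0.84],[0,0,0]],[[0,0,0.96],[0,0,0]],[[0,0,1],[0,0,0]],[[0,0,1],[0,0,0]]]'
python3 -m inch '[[[0.01,-0.1,0],[0,0,0]],[[0.02,-0.2,0],[0,0,0]],[[0.03,-0.3,0],[0,0,0]],[[0.04,-0.4,0],[0,0,0]],[[0.05,-0.5,0],[0,0,0]],[[0.06,-0.6,0],[0,0,0]],[[0.07,-0.7,0],[0,0,0]],[[0.08,-0.8,0],[0,0,0]],[[0.09,-0.9,0],[0,0,0]],[[0.09,-1,0],[0,0,0]]]'
python3 -m inch '[[[0.03,-0.06,0],[0,0,0]],[[0.06,-0.12,0],[0,0,0]],[[0.09,-0.18,0],[0,0,0]],[[0.12,-0.24,0],[0,0,0]],[[0.15,-0.3,0],[0,0,0]],[[0.18,-0.36,0],[0,0,0]],[[0.21,-0.42,0],[0,0,0]],[[0.24,-0.48,0],[0,0,0]],[[0.28,-0.55,0],[0,0,0]],[[0.28,-0.55,0],[0,0,0]]]'
python3 - <<'E'
from h import *
a=manip.camera("scene")
cv2.imwrite("pics/chk2.png",cv2.resize(a[170:390,190:410],(600,600),interpolation=cv2.INTER_CUBIC)[:,:,::-1])
E
```

```text
clock: 7.3
position: [0.5039, -0.142, 0.0545]
ee_rot: [0.981, 0.194, -0.0, -0.0]
ft_force: [-0.1, 0.4, -0.5]
grip_width: 0.002
grasp_force: 0.0
clock: 8.3
position: [0.4802, -0.0647, 0.055]
ee_rot: [0.981, 0.194, 0.0, 0.0]
ft_force: [-0.8, 0.2, -0.3]
grip_width: -0.0
grasp_force: 0.0
clock: 9.3
position: [0.4844, -0.0151, 0.0551]
ee_rot: [0.981, 0.195, 0.0, -0.0]
ft_force: [-0.0, -0.1, -0.2]
grip_width: -0.002
grasp_force: 0.0
```

View pics/chk2.png

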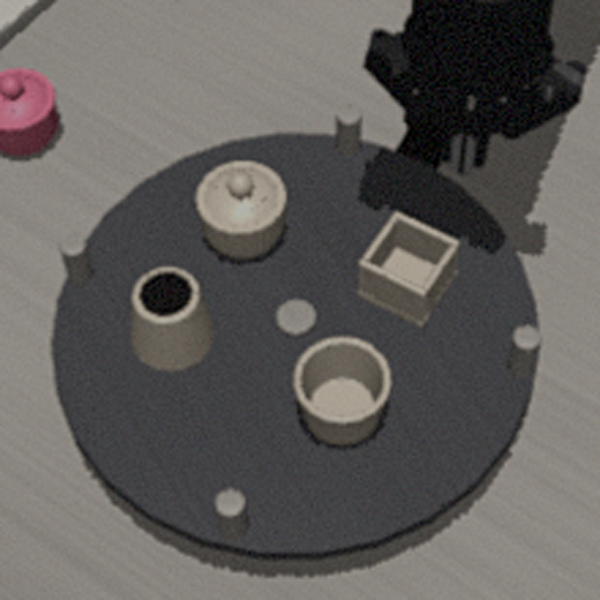

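The turntable hasn't moved: the peg is still at crop (348,115), yet the fingers are now past it. I'll check whether the TCP pose matches where the fingers appear in the picture.

```bash
cat >> h.py <<'E'
def proj(n,P):
    p=manip.camera_params(n);f=240/np.tan(np.radians(p["fov_y"]/2))
    T=p["camera_from_world"];q=T[:3,:3]@np.array(P)+T[:3,3];s=np.array([q[0],-q[1]])/-q[2]
    return f*s*(1+p["k1"]*s@s)+[p["cx"],p["cy"]]
E
python3 - <<'E'
from h import *
for n,P in [("now",(.4844,-.0151,.055)),("chk1",(.5035,-.142,.1337)),("now up 25",(.4844,-.0151,.08)),("peg",(.491,-.096,.075)),("peg base",(.491,-.096,.04))]:
    u=proj("scene",P);print(n,u,(u-[190,170])*600/220)
print(proj("top",(.4844,-.0151,.055)))
manip.get_obs()
w=manip.camera("wrist");t=manip.camera("top")
z=np.hstack([cv2.resize(w,(440,330)),cv2.resize(t[110:330,220:420],(300,330))])
cv2.imwrite("pics/w1.png",z[:,:,::-1]);print(manip.camera_params("wrist"))
E
```

```text
now [359.1798737 237.6330713] [461.39965554 184.45383081]
chk1 [291.09258507 181.06461744] [275.70705019  30.17622937]
now up 25 [360.23048915 228.63875571] [464.2649704 159.9238792]
peg [318.04415578 211.44630274] [349.21133395 113.03537112]
peg base [317.87349453 224.06258782] [348.74589417 147.44342132]
[301.2451126  264.65191532]
{'fov_y': 60.56666851001516, 'cx': 321.59221413374337, 'cy': 243.14066745733692, 'k1': -0.09091207875875282, 'T_tool_cam': array([[-8.98437907e-04,  9.66303248e-01,  2.57404791e-01,
         6.56936815e-02],
       [ 9.99999586e-01,  8.31052472e-04,  3.70579086e-04,
        -8.08046364e-06],
       [ 1.44174887e-04,  2.57405017e-01, -9.66303594e-01,
        -1.66633984e-01],
       [ 0.00000000e+00,  0.00000000e+00,  0.00000000e+00,
         1.00000000e+00]])}
```

View pics/w1.png

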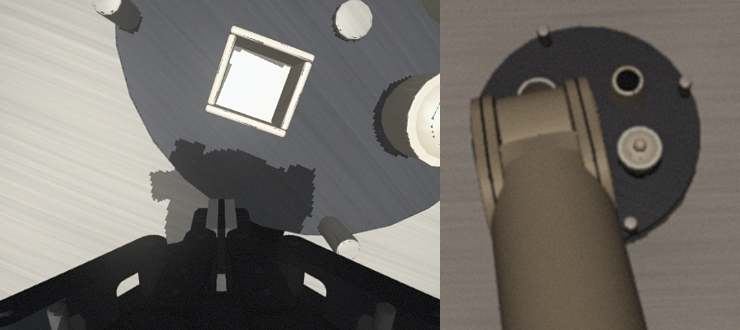

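```bash
python3 - <<'E'
from h import *
p=manip.camera_params("wrist");f=240/np.tan(np.radians(p["fov_y"]/2));T=np.linalg.inv(p["T_tool_cam"])
for z in(0,-.01,-.02,-.03):
    q=T@[0,0,z,1];s=np.array([q[0],-q[1]])/-q[2];print(z,(f*s*(1+p["k1"]*s@s)+[p["cx"],p["cy"]])*440/640)
a=manip.camera("scene");w=manip.camera("wrist")
z=np.hstack([cv2.resize(a[200:250,310:390],(480,300)),cv2.resize(w[260:440,240:420],(300,300))])
cv2.imwrite("pics/f1.png",np.clip(z[:,:,::-1].astype(float)*2,0,255))
E
```

```text
0 [221.23918074 199.81264742]
-0.01 [221.24498674 205.98527475]
-0.02 [221.25147675 212.89781338]
-0.03 [221.25877639 220.68895575][ WARN:0@0.621] global loadsave.cpp:1063 imwrite_ Unsupported depth image for selected encoder is fallbacked to CV_8U.
```

View pics/f1.png

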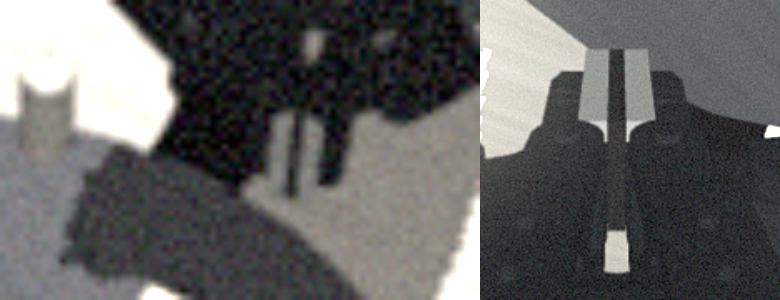

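Both views put the shut fingertips about 15–20 mm short of the TCP (scene tip row 232.5, against 237.6 predicted). They therefore sat near z ≈ 0.07 and skimmed over the peg top. I'll lift, go back behind the peg and descend about 20 mm deeper, watching the force.

```bash
python3 -m inch '[[[0,0,-0.25],[0,0,0]],[[0,0,-0.5],[0,0,0]],[[0,0,-0.5],[0,0,0]],[[-0.03,0.1,-0.5],[0,0,0]],[[-0.06,0.2,-0.5],[0,0,0]],[[-0.09,0.35,-0.5],[0,0,0]],[[-0.12,0.5,-0.5],[0,0,0]],[[-0.15,0.65,-0.5],[0,0,0]],[[-0.18,0.77,-0.5],[0,0,0]],[[-0.18,0.77,-0.5],[0,0,0]]]'
python3 -m inch '[[[-0.03,0.15,0],[0,0,0]],[[-0.06,0.3,0],[0,0,0]],[[-0.09,0.45,0],[0,0,0]],[[-0.12,0.6,0],[0,0,0]],[[-0.18,0.77,0],[0,0,0]],[[-0.18,0.77,0.1],[0,0,0]],[[-0.18,0.77,0.2],[0,0,0]],[[-0.18,0.77,0.3],[0,0,0]],[[-0.18,0.77,0.4],[0,0,0]],[[-0.18,0.77,0.5],[0,0,0]]]'
python3 -m inch '[[[0,0,0.02],[0,0,0]],[[0,0,0.04],[0,0,0]],[[0,0,0.06],[0,0,0]],[[0,0,0.08],[0,0,0]],[[0,0,0.1],[0,0,0]],[[0,0,0.12],[0,0,0]],[[0,0,0.14],[0,0,0]],[[0,0,0.16],[0,0,0]],[[0,0,0.16],[0,0,0]],[[0,0,0.16],[0,0,0]]]'
python3 - <<'E'
from h import *
a=manip.camera("scene")
cv2.imwrite("pics/chk3.png",cv2.resize(a[160:310,220:400],(720,600),interpolation=cv2.INTER_CUBIC)[:,:,::-1])
o=manip.get_obs();print(o['position'],o['ft_force'],(proj("scene",o['position'])-[220,160])*4)
E
```

```text
clock: 10.55
position: [0.4945, -0.0805, 0.0948]
ee_rot: [0.981, 0.193, -0.0, 0.0]
ft_force: [-0.1, 0.3, -0.2]
grip_width: -0.003
grasp_force: 0.0
clock: 11.55
position: [0.5044, -0.1405, 0.0541]
ee_rot: [0.981, 0.195, -0.0, -0.0]
ft_force: [-0.6, 0.4, 0.4]
grip_width: -0.001
grasp_force: 0.0
clock: 12.55
position: [0.5046, -0.141, 0.0422]
ee_rot: [0.981, 0.194, 0.0, 0.0]
ft_force: [-0.4, 0.6, 1.6]
grip_width: 0.0
grasp_force: 0.0
[ 0.50461939 -0.14108074  0.04225462] [-0.11448174 -0.02407546  0.7970072 ] [291.03759008 226.93008075]
```

View pics/chk3.png

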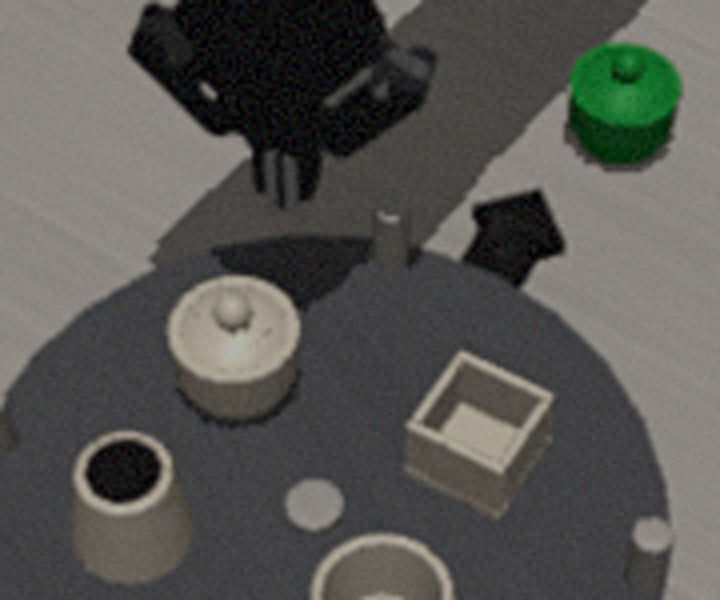

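```bash
python3 - <<'E'
from h import *
from scipy.spatial.transform import Rotation as Ro
p=manip.camera_params("wrist");f=240/np.tan(np.radians(p["fov_y"]/2))
K=np.array([[f,0,p["cx"]],[0,f,p["cy"]],[0,0,1.]])
R=Ro.from_quat([.981,.1945,0,0]).as_matrix();t=np.array([.4844,-.0151,.0551])
def wr(uv,z):
    s=cv2.undistortPoints(np.array([[uv]],float),K,np.array([p["k1"],0,0,0.]))[0,0]
    T=p["T_tool_cam"];c=R@T[:3,3]+t;d=R@T[:3,:3]@np.array([s[0],-s[1],-1]);return c+d*(z-c[2])/d[2]
k=640/440
print("cap",wr((353*k,19*k),.04),"peg",wr((347*k,247*k),.075),"peg2",wr((117*k,0),.075))
print("tip edge at TCP z / +.015",wr((222*k,199*k),.055),wr((222*k,199*k),.07))
E
```

```text
cap [ 0.61757812 -0.0472661   0.04      ] peg [ 0.49193503 -0.09338243  0.075     ] peg2 [0.56729511 0.07368953 0.075     ]
tip edge at TCP z / +.015 [ 0.48505321 -0.01534999  0.055     ] [ 0.49045715 -0.01307195  0.07      ]
```

The wrist view confirms the robot frame, with the peg at (0.492, -0.093), so only the tip height was off. I'll go another 10 mm deeper and push again.

```bash
python3 -m inch '[[[0,0,0.02],[0,0,0]],[[0,0,0.04],[0,0,0]],[[0,0,0.06],[0,0,0]],[[0,0,0.08],[0,0,0]],[[0,0,0.1],[0,0,0]],[[0,0,0.12],[0,0,0]],[[0,0,0.12],[0,0,0]],[[0,0,0.12],[0,0,0]],[[0,0,0.12],[0,0,0]],[[0,0,0.12],[0,0,0]]]' | grep -E 'pos|ft'
python3 -m inch '[[[0.01,-0.1,0],[0,0,0]],[[0.02,-0.2,0],[0,0,0]],[[0.03,-0.3,0],[0,0,0]],[[0.04,-0.4,0],[0,0,0]],[[0.05,-0.5,0],[0,0,0]],[[0.06,-0.6,0],[0,0,0]],[[0.07,-0.7,0],[0,0,0]],[[0.08,-0.8,0],[0,0,0]],[[0.09,-0.9,0],[0,0,0]],[[0.09,-1,0],[0,0,0]]]' | grep -E 'pos|ft'
python3 - <<'E'
from h import *
a=manip.camera("scene")
cv2.imwrite("pics/chk4.png",cv2.resize(a[160:380,200:400],(545,600),interpolation=cv2.INTER_CUBIC)[:,:,::-1])
E
```

```text
position: [0.5046, -0.1411, 0.0327]
ft_force: [0.3, -0.0, -0.4]
position: [0.4812, -0.0636, 0.0329]
ft_force: [2.2, -1.2, 0.6]
```

View pics/chk4.png

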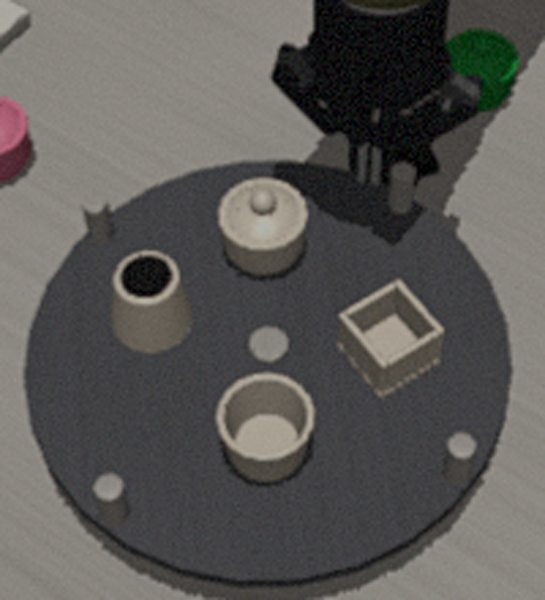

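The push works now: the turntable has turned, the knob is at crop (263,198) and the pushed peg at (403,172). I've used up my picture views, so from here I'll measure numerically.

```bash
cat >> h.py <<'E'
C=np.array([.6165,-.0467])
def pot(prev,save=None):
    # centroid of the bright lid blob nearest the predicted scene pixel
    a=manip.camera("scene");g=cv2.GaussianBlur(a,(3,3),0).astype(int)
    m=((g[...,0]>115)&(g[...,0]-g[...,2]>8)).astype(np.uint8)
    n,l,s,c=cv2.connectedComponentsWithStats(m)
    big=[i for i in range(1,n) if s[i,4]>80]
    pr=proj("scene",[C[0]+.072*np.cos(np.radians(prev)),C[1]+.072*np.sin(np.radians(prev)),.08])
    i=min(big,key=lambda i:np.hypot(*(c[i]-pr)))
    q=ray("scene",c[i],.078);d=q-C
    print("pred",pr.round(1),"blob",c[i].round(1),s[i],"pot",q.round(4),"r",np.hypot(*d).round(4),"ang",np.degrees(np.arctan2(d[1],d[0])).round(1))
    e=[np.cos(np.radians(7.6)),np.sin(np.radians(7.6))]
    print("carousel x,y",(d@e).round(4),(d@[-e[1],e[0]]).round(4))
E
python3 - <<'E'
from h import *
for u,z in[((296.5,232.6),.09),((347.8,223.1),.075),((369.1,323.9),.075),((240,338.6),.075)]:
    d=ray("scene",u,z)-C;print(np.hypot(*d),np.degrees(np.arctan2(d[1],d[0])))
pot(-140)
E
```

```text
0.07392456645079597 -142.01436703702396
0.13367875457301812 177.2726300959456
0.1352160462925084 86.74282297695353
0.13517728023198514 -2.301419949636637
pred [295.1 237.3] blob [296.7 238.1] [281 225  33  27 657] pot [ 0.5599 -0.0908] r 0.0717 ang -142.1
carousel x,y -0.0619 -0.0362
```

```bash
python3 -m inch '[[[0.03,-0.09,0],[0,0,0]],[[0.06,-0.17,0],[0,0,0]],[[0.09,-0.26,0],[0,0,0]],[[0.12,-0.35,0],[0,0,0]],[[0.15,-0.43,0],[0,0,0]],[[0.21,-0.52,0],[0,0,0]],[[0.27,-0.6,0],[0,0,0]],[[0.33,-0.68,0],[0,0,0]],[[0.39,-0.75,0],[0,0,0]],[[0.42,-0.78,0],[0,0,0]]]' | grep -E 'pos|ft|clock'
python3 -c "from h import *;pot(-170)"
```

```text
clock: 15.7
position: [0.4884, 0.0072, 0.0326]
ft_force: [-0.7, -1.0, 0.6]
pred [317.5 240.5] blob [317.6 241.7] [302 229  32  27 659] pot [ 0.5461 -0.0585] r 0.0714 ang -170.4
carousel x,y -0.0713 -0.0024
```

The pot is within about 3 mm of the centre line. I'll back off the peg, lift, re-measure and hand in.

```bash
python3 -m inch '[[[-0.07,0.05,0],[0,0,0]],[[-0.13,0.1,0],[0,0,0]],[[-0.16,0.15,0],[0,0,0]],[[-0.16,0.15,-0.1],[0,0,0]],[[-0.16,0.15,-0.25],[0,0,0]],[[-0.16,0.15,-0.4],[0,0,0]],[[-0.16,0.15,-0.55],[0,0,0]],[[-0.16,0.15,-0.7],[0,0,0]],[[-0.16,0.15,-0.85],[0,0,0]],[[-0.16,0.15,-1],[0,0,0]]]' | grep -E 'pos|ft|clock'
python3 -m inch '[[[0,0,-0.1],[0,0,0]],[[0,0,-0.2],[0,0,0]],[[0,0,-0.3],[0,0,0]],[[0,0,-0.4],[0,0,0]],[[0,0,-0.4],[0,0,0]],[[0,0,-0.4],[0,0,0]],[[0,0,-0.4],[0,0,0]],[[0,0,-0.4],[0,0,0]],[[0,0,-0.4],[0,0,0]],[[0,0,-0.4],[0,0,0]]]' | grep -E 'pos|ft|clock'
python3 -c "from h import *;pot(-170)"
```

```text
clock: 16.75
position: [0.4808, -0.0098, 0.1138]
ft_force: [0.1, -0.5, 0.9]
clock: 17.75
position: [0.4807, -0.0098, 0.1445]
ft_force: [-1.1, 0.1, -0.3]
pred [317.5 240.5] blob [317.9 241.7] [302 229  33  27 667] pot [ 0.5459 -0.0581] r 0.0715 ang -170.8
carousel x,y -0.0715 -0.0019
```

```bash
python3 -c "from workcell import manip;print(manip.hand_in())"
```

```text
the job is handed in; nothing more can be done
None
```

I turned the carousel about 53° clockwise until the lidded pot stood at the front, about 2 mm off the pointer's centre line by camera; the gripper was lifted clear and the job handed in at about 18 s (no verdict was shown).

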